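Tamp the component blocks level in their bin

ROBOT

A 6-joint arm with a two-finger parallel gripper is mounted at the origin on the work surface. World frame = base frame: x ahead of the robot, y to its left, z up, the work surface at z = 0. Lengths are in mm, angles in rad, forces in N, time in s.
With the tool pointing down it reaches from about 325 to 875 mm from the base axis. Payload 4.4 kg.
Tool frame: the origin (TCP) lies at the very end of the fingers, on their centre line; the grasp point (between the pads) lies 19 mm behind it; z points along the fingers, y is the line along which they close (so a half turn about z gives the same grasp; the last joint's range is limited). The gripper opens to 85 mm and grips with 20 to 120 N. Pads are 22 mm wide; open, the fingers measure 114 mm over their backs; the gripper's body (76 mm by 85 mm) begins 54 mm behind the grasp point. The pads swing forward as they close: fully open they stand 13 mm farther back than shut.
Start: joints at [-1.268, 0.207, 1.542, -0, 1.393, -0.15], TCP at [251.542, -517.063, 231.282] pointing down, gripper open.
Joint ranges: [-2.73, 2.73], [-0.86, 2.22], [0.23, 2.46], [-1.11, 4.25], [0.08, 2.63], [-2.82, 2.82]. Speed limits (rad/s): [2.79, 2.79, 3.14, 3.14, 3.14, 3.14].

INTERFACE

Orientations are given as a unit quaternion [x, y, z, w].
In Python, from plant import robot gives the robot as it stands.
- The arm moves only by the tool play_rows, never from a script. Its argument "moves" is one flat list of numbers, 7 for each row, row after row: the finger opening in cm, from 0 to 8.54, then the shift along the world's x, y, z in cm, then the turn, a rotation vector about the world's x, y, z in degrees. A call has 1 to 8 rows; each row shifts and turns the commanded pose from where the row before left it; what a row does not reach is not made up. A row lasts 1/8 s, in which the tool goes at most 62.5 mm and 10.7 degrees, less where a joint would pass 70% of its speed; a pose out of reach is approached as far as the arm can. A call with a gripper value outside its range is refused whole. The fingers move at their own pace and stop on an object; "squeeze" is the grip in N (left out, the last holds). Time passes only in rows, so rows that do not move let the fingers close. It gives the time, the measured TCP pose, the force, the opening and the grip force at its end, in the units of the state.
- robot.state(): the state, without advancing time (a new reading comes with each control period).
- robot.capture(name): name is "side" or "top" or "wrist"; returns the picture (420x560x3 uint8, red, green, blue); there is no depth.
- robot.camera_model(name): a dict with "K" (3x3 intrinsics, pixels), "extrinsics" (4x4, takes a point from world to camera coordinates); the wrist camera has in their place "tool_from_camera" (4x4, takes a point from camera to tool coordinates, whose origin is the TCP and whose axes are the flange's). Camera axes: x right, y down, z forward; pixel columns grow to the right and rows downward; lengths in mm; the calibration is good to about 2 mm. A picture is of the moment at which its call begins: read the wrist's pose just before it. camera_model takes no time and is no camera call.
- robot.hand_in(): hands the job in; it is judged then, once.
Trained networks look in the newest picture that a camera, given by its name, has taken for a name from the list of things; names that differ only in an ending like _2 or _b are one class to them, and where a whole thing is asked for, a point or a joint stands for the part that bears it (a point fixed in the world has none). Each returns a list of dicts, best first, with "p" (0 to 1); they miss things now and then, are a little off and sometimes report something else, mostly with a low value. They report only what shows in the picture. A call takes as long as a camera call. They do not tell look-alikes from the thing itself.
- robot.silhouettes(camera, query): "pixels" (420x560 bool, what is visible of it) and "box" ([left, top, right, bottom] in pixels, round what is visible of it).
- robot.spot_point(camera, query): "location" ([row, column] in pixels: a listed point, or the origin of a listed thing).
The state is a dict: "clock": time; "qpos": joint angles; "joint_velocities": joint speeds; "effort": joint torques, N m; "tool_pos": TCP position; "ee_rot": TCP orientation; "contact_force": force on the tool from outside, world axes, zero at the start; "ft_torque": the same for the moment, N m; "gripper_width": finger opening in mm; "grip_force": force on a finger pad.
Only numpy, scipy, OpenCV 4.12 (cv2) and the standard library are available. Lean on these libraries where they do the work, as an engineer would, in place of code of your own. Each camera call takes 0.05 s, during which the arm holds its last target. There are 200 camera calls.

TASK

Two of the component blocks in the black bin stand proud. Take the tamper from its sloping rest, press the proud blocks down with its flat foot until all eight stand flat on the floor of the bin with their tops level, then put the tamper back on the rest as it was, foot flat on the slope and lengthwise along it. Touch the blocks with the tamper only, and leave the other things on the bench where they are.

Things in the scene. Friction and masses are not known exactly. Their poses are not given: they have to be found in the camera images.
- bin: Open black plastic bin, fixed to the table: 136 mm (its x) by 232 mm (its y, the long side), 70 mm high, walls and floor 5 mm thick. Origin: centre of its underside, z up.
- rest: Small blue sloping rest on a dark base plate, fixed to the table. Its top surface, 60 mm (down the slope) by 120 mm (along its y), slopes down at 30 degrees towards its own -x side (the robot's side) and ends there in a lip: the lip's face is 24 mm from the seat point down the slope and stands 18 mm above the surface. Origin: centre of the underside of the base plate, z vertical.
- rest_seat (a point): Point in the surface of the rest's slope, 37 mm above the table, where the middle of the tamper's underside belongs; axes as rest (not tilted).
- tamper: Hand tamper, 155 mm tall, about 0.47 kg. At its bottom a flat metal foot 44 mm (x) by 84 mm (y) by 14 mm thick; then a brown 22 mm square stem; at the top a red square grip 34 mm (x) by 30 mm (y) by 50 mm tall (105 to 155 mm above the underside). Origin: centre of the foot's underside; z runs up the stem to the grip. At the start it stands with its foot flat on the sloping rest, so that it leans 30 degrees towards the rest's -x side, with its y along the rest's y.
- tamper_head (a point): Middle of the tamper's red grip, 130 mm above the foot's underside on the stem's axis; axes as tamper.
- chunk_a1: Loose moulded component block, 52 mm square at mid height, narrowing evenly to 43 mm square at top and bottom, 44 mm tall, about 0.25 kg; origin: centre of its underside, z up. One of four in a row along the bin's y (rows lie about 30 mm either side of the bin's middle). This one stands about 18 mm proud, wedged between its two neighbours; pressed straight down with some 2 to 15 N it pushes them a few mm apart and goes down to the bin's floor, flush with them.
- chunk_a2: Loose moulded component block, 52 mm square at mid height, narrowing evenly to 43 mm square at top and bottom, 44 mm tall, about 0.25 kg; origin: centre of its underside, z up. One of four in a row along the bin's y (rows lie about 30 mm either side of the bin's middle). It stands on the bin's floor.
- chunk_a3: Loose moulded component block, 52 mm square at mid height, narrowing evenly to 43 mm square at top and bottom, 44 mm tall, about 0.25 kg; origin: centre of its underside, z up. One of four in a row along the bin's y (rows lie about 30 mm either side of the bin's middle). It stands on the bin's floor.
- chunk_a4: Loose moulded component block, 52 mm square at mid height, narrowing evenly to 43 mm square at top and bottom, 44 mm tall, about 0.25 kg; origin: centre of its underside, z up. One of four in a row along the bin's y (rows lie about 30 mm either side of the bin's middle). It stands on the bin's floor.
- chunk_b1: Loose moulded component block, 52 mm square at mid height, narrowing evenly to 43 mm square at top and bottom, 44 mm tall, about 0.25 kg; origin: centre of its underside, z up. One of four in a row along the bin's y (rows lie about 30 mm either side of the bin's middle). This one stands about 18 mm proud, wedged between its two neighbours; pressed straight down with some 2 to 15 N it pushes them a few mm apart and goes down to the bin's floor, flush with them.
- chunk_b2: Loose moulded component block, 52 mm square at mid height, narrowing evenly to 43 mm square at top and bottom, 44 mm tall, about 0.25 kg; origin: centre of its underside, z up. One of four in a row along the bin's y (rows lie about 30 mm either side of the bin's middle). It stands on the bin's floor.
- chunk_b3: Loose moulded component block, 52 mm square at mid height, narrowing evenly to 43 mm square at top and bottom, 44 mm tall, about 0.25 kg; origin: centre of its underside, z up. One of four in a row along the bin's y (rows lie about 30 mm either side of the bin's middle). It stands on the bin's floor.
- chunk_b4: Loose moulded component block, 52 mm square at mid height, narrowing evenly to 43 mm square at top and bottom, 44 mm tall, about 0.25 kg; origin: centre of its underside, z up. One of four in a row along the bin's y (rows lie about 30 mm either side of the bin's middle). It stands on the bin's floor.
- flux_tin: Bystander, loose: round brass-coloured flux tin, 64 mm across, 25 mm high; origin: centre of its underside.
- battery_pack: Bystander, loose: flat silver battery pack with yellow ends, 70 x 110 x 8 mm; origin: centre of its underside.
- solder_spool: Bystander, loose: blue solder spool standing on end, 60 mm across, 46 mm high; origin: centre of its underside.
- board: Bystander, loose: green circuit board, 75 x 100 x 6 mm; origin: centre of its underside.
- screwdriver: Bystander, loose: orange-handled screwdriver lying down, 170 mm long; origin: centre of its underside (of its length).
Not all that is in view belongs to the job. What is shaped like the chunk_a2 but orange is not meant.

How it is judged (in metres and radians):
On the way, in this order (a step that is already met when the one before it is completed fails the run):
1. the tamper has been taken off its rest (distance between tamper and rest_seat above 0.1 m), for 0.2 s.
2. all eight blocks are level in the bin while the tamper is off its rest (z of chunk_a1 in the frame of bin between 0.002 and 0.0085 m and z of chunk_a2 in the frame of bin between 0.002 and 0.0085 m and z of chunk_a3 in the frame of bin between 0.002 and 0.0085 m and z of chunk_a4 in the frame of bin between 0.002 and 0.0085 m and z of chunk_b1 in the frame of bin between 0.002 and 0.0085 m and z of chunk_b2 in the frame of bin between 0.002 and 0.0085 m and z of chunk_b3 in the frame of bin between 0.002 and 0.0085 m and z of chunk_b4 in the frame of bin between 0.002 and 0.0085 m and angle between each of chunk_a1, chunk_a2, chunk_a3, chunk_a4, chunk_b1, chunk_b2, chunk_b3, chunk_b4's own z axis and vertical below 0.08 rad and distance between tamper and rest_seat above 0.1 m), for 0.2 s.
At the end, for the whole second after the job is handed in: All eight blocks upright (within 4.5 degrees), undersides within 3.5 mm of the bin's floor; tamper still on the slope, middle of its underside within 22 mm of the seat point, leaning 24 to 36 degrees to the rest's -x side, its y within 11 degrees of the rest's y, either way round (z of chunk_a1 in the frame of bin between 0.002 and 0.0085 m and z of chunk_a2 in the frame of bin between 0.002 and 0.0085 m and z of chunk_a3 in the frame of bin between 0.002 and 0.0085 m and z of chunk_a4 in the frame of bin between 0.002 and 0.0085 m and z of chunk_b1 in the frame of bin between 0.002 and 0.0085 m and z of chunk_b2 in the frame of bin between 0.002 and 0.0085 m and z of chunk_b3 in the frame of bin between 0.002 and 0.0085 m and z of chunk_b4 in the frame of bin between 0.002 and 0.0085 m and angle between each of chunk_a1, chunk_a2, chunk_a3, chunk_a4, chunk_b1, chunk_b2, chunk_b3, chunk_b4's own z axis and vertical below 0.08 rad and distance between tamper and rest_seat below 0.022 m and angle between tamper's own z axis and vertical between 0.42 and 0.63 rad and angle between the y axis of tamper and the y axis of rest, either way round below 0.2 rad and x of tamper_head in the frame of rest_seat below -0.04 m and linear speed of tamper below 0.01 m/s); the robot touches nothing.
It fails at once if the fingers or the arm push a block (contact force between any of the fingers, the arm and chunk_a1 above 2 N or contact force between any of the fingers, the arm and chunk_a2 above 2 N or contact force between any of the fingers, the arm and chunk_a3 above 2 N or contact force between any of the fingers, the arm and chunk_a4 above 2 N or contact force between any of the fingers, the arm and chunk_b1 above 2 N or contact force between any of the fingers, the arm and chunk_b2 above 2 N or contact force between any of the fingers, the arm and chunk_b3 above 2 N or contact force between any of the fingers, the arm and chunk_b4 above 2 N).
It fails at once if another thing on the bench is moved more than 30 mm (distance of any of flux_tin, battery_pack, solder_spool, board, screwdriver from where it was at the start of the episode above 0.03 m).
It also fails if it takes over 58 s, if anything falls off the work surface, if the arm or the gripper's body presses on something with over 40 N, if the wrist force passes 120 N, or if a joint passes its speed limit or range.

## Working session

There is one attempt and no reset: what is moved stays moved. The work goes in short steps, Python scripts to look and compute and a tool call to move; the robot and the scene stay as the last step left them, time stands still between calls to the robot, and variables do not carry over. Pictures are saved under pics/ and viewed, at most 10 in all, crops included, and the job is handed in when it is done.

Besides the shell and the picture viewer there is one more tool, called as name(argument=value, ...) on one line, values as JSON. play_rows: Moves the arm, as the interface text tells. Its arguments: {"type":"object","properties":{"moves":{"type":"array","items":{"type":"number"}},"squeeze":{"type":"number"}},"required":["moves"]}

```bash
mkdir -p pics; ls; python3 - <<'E'
from plant import robot
import cv2,numpy as np
ims=[]
for c in("top","side"):
    im=robot.capture(c);ims.append(im);cv2.imwrite(f"pics/{c}0.png",im[:,:,::-1])
    m=robot.camera_model(c);print(c,np.round(m["K"],1).tolist(),np.round(m["extrinsics"],3).tolist())
    for q in("bin","rest","tamper","chunk_a1","rest_seat","tamper_head"):
        r=robot.spot_point(c,q); print(q,[(np.round(d["location"]).tolist(),round(d["p"],2)) for d in r[:9]])
print(np.round(robot.camera_model("wrist")["tool_from_camera"],3).tolist());print(robot.state())
E
```

```text
pics
top [[400.8, 0.0, 278.6], [0.0, 400.8, 211.0], [0.0, 0.0, 1.0]] [[-0.018, -1.0, -0.008, 6.93], [-0.995, 0.018, -0.094, 568.263], [0.095, 0.006, -0.996, 1099.354], [0.0, 0.0, 0.0, 1.0]]
bin [([218.0, 342.0], 0.77), ([260.0, 358.0], 0.4)]
rest []
tamper [([213.0, 196.0], 0.72)]
chunk_a1 [([171.0, 410.0], 0.94), ([226.0, 356.0], 0.83), ([230.0, 337.0], 0.73), ([216.0, 425.0], 0.7), ([220.0, 368.0], 0.66), ([233.0, 317.0], 0.54)]
rest_seat [([211.0, 196.0], 0.79)]
tamper_head [([232.0, 193.0], 0.97)]
side [[455.1, 0.0, 278.6], [0.0, 455.1, 211.2], [0.0, 0.0, 1.0]] [[-0.073, -0.997, 0.006, 32.336], [-0.547, 0.035, -0.836, 408.639], [0.834, -0.064, -0.548, 909.301], [0.0, 0.0, 0.0, 1.0]]
bin [([246.0, 338.0], 0.74)]
rest [([245.0, 198.0], 0.6), ([244.0, 235.0], 0.4)]
tamper [([232.0, 203.0], 0.65), ([243.0, 365.0], 0.4)]
chunk_a1 [([246.0, 354.0], 0.73), ([239.0, 410.0], 0.7), ([253.0, 334.0], 0.66), ([253.0, 317.0], 0.53), ([219.0, 389.0], 0.53), ([244.0, 365.0], 0.52)]
rest_seat [([239.0, 200.0], 0.92), ([248.0, 200.0], 0.52)]
tamper_head [([216.0, 201.0], 0.63), ([287.0, 120.0], 0.6)]
[[-0.001, -0.966, -0.26, 65.099], [1.0, -0.001, 0.0, 0.025], [-0.0, -0.26, 0.966, -143.341], [0.0, 0.0, 0.0, 1.0]]
{'clock': 0.7, 'qpos': array([-1.26848007e+00,  2.06535512e-01,  1.54143962e+00,  9.30071780e-06,
        1.39349328e+00, -1.50467732e-01]), 'joint_velocities': array([ 0.0004718 ,  0.0001157 ,  0.00187993,  0.00113063, -0.00025204,
       -0.00029241]), 'effort': array([-1.00919806e-03, -3.82920456e+01, -2.91897601e+01, -3.87799691e-04,
        7.46696169e-04,  1.33157306e-05]), 'tool_pos': array([ 251.56606697, -517.09052503,  231.34702826]), 'ee_rot': array([9.74482782e-01, 2.24462254e-01, 9.27621768e-06, 6.15940109e-05]), 'contact_force': array([-0.88639161,  0.51016807,  0.32584788]), 'ft_torque': array([ 0.01073764,  0.02797822, -0.04311825]), 'grip_force': 0.0, 'gripper_width': 85.31621867010671}
```

```bash
python3 - <<'E'
import cv2,numpy as np
a=cv2.imread("pics/top0.png")[130:300,130:470];b=cv2.imread("pics/side0.png")[160:330,100:440]
cv2.imwrite("pics/m0.png",np.vstack([cv2.resize(x,None,fx=1.75,fy=1.75,interpolation=3) for x in(a,b)]))
E
```

```text
(no output)
```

View pics/m0.png

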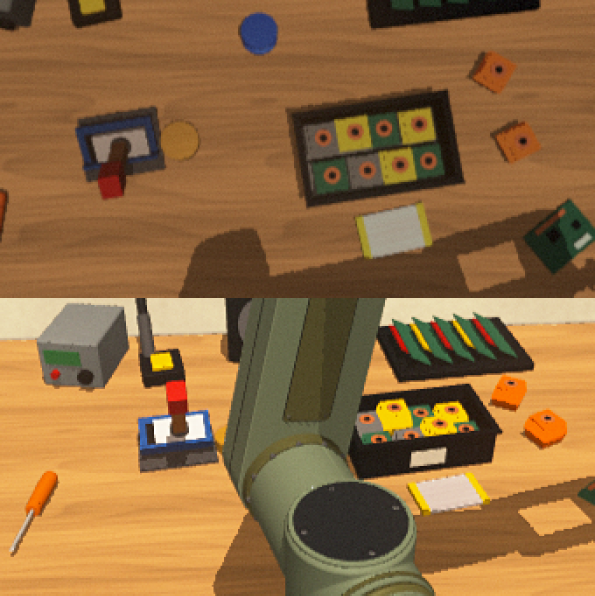

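View pics/top0.png

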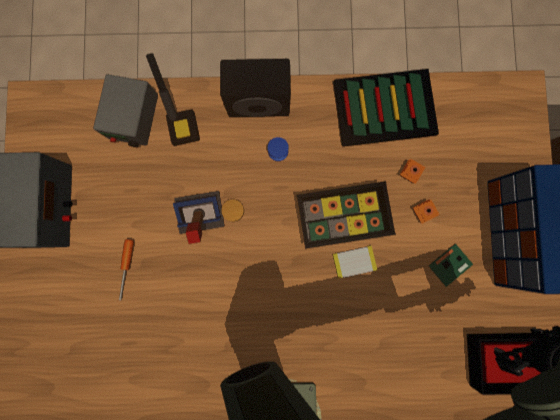

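The enlarged crops show the tamper at about (196,213) in the top view, with its red grip at (193,232). The black bin with eight blocks is at about (342,215). The two orange look-alikes at (412,171) and (425,211) lie outside the bin and aren't meant. Next I'll fit the tamper and bin poses to their silhouettes.

```bash
cat > h.py <<'E'
import numpy as np,cv2
from scipy.optimize import minimize
from scipy.spatial.transform import Rotation as R
def wristE(robot):
    s=robot.state();T=np.eye(4);T[:3,:3]=R.from_quat(s["ee_rot"]).as_matrix();T[:3,3]=s["tool_pos"]
    return np.linalg.inv(T@robot.camera_model("wrist")["tool_from_camera"])
def model(robot,c):
    m=robot.camera_model(c);return np.array(m["K"]),(wristE(robot) if c=="wrist" else np.array(m["extrinsics"]))
def proj(KE,P):
    K,E=KE;p=(np.atleast_2d(P)@E[:3,:3].T+E[:3,3])@K.T;return p[:,:2]/p[:,2:]
def unproj(KE,uv,z):
    K,E=KE;d=E[:3,:3].T@np.linalg.inv(K)@np.array([uv[0],uv[1],1.]);o=-E[:3,:3].T@E[:3,3]
    return o+d*(z-o[2])/d[2]
def box(x,y,z0,z1):return np.array([[a*x/2,b*y/2,c] for a in(-1,1) for b in(-1,1) for c in(z0,z1)])
TAM=[box(44,84,0,14),box(22,22,14,105),box(34,30,105,155)];BIN=[box(136,232,0,70)]
def mask(KE,boxes,Rm,t,S=4):
    im=np.zeros((420*S,560*S),np.uint8)
    for b in boxes:
        h=cv2.convexHull(((proj(KE,b@Rm.T+t)+.5)*S).astype(np.float32)).astype(np.int32);cv2.fillConvexPoly(im,h,1)
    return cv2.resize(im.astype(np.float32),(560,420),interpolation=cv2.INTER_AREA)
def fit(obs,boxes,pose,p0,step):
    "obs: list of (KE,bool mask); pose: p->(R,t)"
    def cost(p):
        r,t=pose(p);c=0
        for KE,m in obs:
            k=mask(KE,boxes,r,t);c+=1-np.minimum(k,m).sum()/np.maximum(k,m).sum()
        return c/len(obs)
    s=np.vstack([p0]+[np.array(p0)+np.eye(len(p0))[i]*step[i] for i in range(len(p0))])
    r=minimize(cost,p0,method="Nelder-Mead",options=dict(initial_simplex=s,xatol=.02,fatol=1e-5,maxiter=300));return r.x,r.fun
def rest_pose(p): # x,y of seat, yaw deg
    return R.from_euler("zy",[p[2],-30],degrees=True).as_matrix(),np.array([p[0],p[1],37.])
def flat_pose(p):return R.from_euler("z",p[2],degrees=True).as_matrix(),np.array([p[0],p[1],0.])
E
python3 - <<'E'
from h import *;from plant import robot
for c in("top",):
    KE=model(robot,c);robot.capture(c)
    for q,bx,ps in(("tamper",TAM,rest_pose),("bin",BIN,flat_pose)):
        for d in robot.silhouettes(c,q)[:2]:
            m=d["pixels"].astype(np.uint8)
            if q=="bin":
                m=cv2.fillConvexPoly(np.zeros_like(m),cv2.convexHull(np.argwhere(m)[:,::-1].astype(np.int32)),1)
            cx=(d["box"][0]+d["box"][2])/2,(d["box"][1]+d["box"][3])/2
            g=unproj(KE,cx,60)
            best=min((fit([(KE,m)],bx,ps,[g[0],g[1],y],[15,15,8]) for y in(-12,0,12)),key=lambda r:r[1])
            print(c,q,d["p"],d["box"],np.round(best[0],1),round(best[1],3))
KT,KS=model(robot,"top"),model(robot,"side")
for q,a,b in(("head",(193,232),(201,216)),("seat",(196,211),(200,239))):
    P=cv2.triangulatePoints(KT[0]@KT[1][:3],KS[0]@KS[1][:3],np.array(a,float),np.array(b,float));print(q,(P[:3]/P[3]).ravel().round(1))
E
```

```text
top tamper 0.96 [182.4, 204.6, 217.0, 246.9] [570.6 213.5   9.7] 0.148
top bin 0.85 [297.1, 184.1, 393.6, 249.2] [ 552.7 -188.5    5.8] 0.15
head [507.9 208.8 149.7]
seat [572.7 227.5  24.5]
```

play_rows(moves=[8.5,2.75,4.1,0.8,0,0,-2.5,8.5,2.75,4.1,0.8,0,0,-2.5,8.5,2.75,4.1,0.8,0,0,-2.5,8.5,2.75,4.1,0.8,0,0,-2.5,8.5,2.75,4.1,0.8,0,0,-2.5,8.5,2.75,4.1,0.8,0,0,-2.5,8.5,2.75,4.1,0.8,0,0,-2.5,8.5,2.75,4.1,0.8,0,0,-2.5], squeeze=100)

```text
clock: 1.85
tool_pos: [472.3, -187.7, 295.8]
ee_rot: [0.999, 0.051, 0.0, 0.0]
contact_force: [0.5, -0.3, 0.6]
gripper_width: 85.0
grip_force: 0.0
```

play_rows(moves=[8.5,0,0,0,0,0,0,8.5,0,0,0,0,0,0])

```text
clock: 2.1
tool_pos: [471.3, -189.2, 295.2]
ee_rot: [0.999, 0.052, -0.0, 0.0]
contact_force: [-0.1, -0.7, 0.1]
gripper_width: 84.7
grip_force: 0.0
```

```bash
python3 - <<'E'
from h import *;from plant import robot
KE=model(robot,"wrist");im=robot.capture("wrist");s=robot.state();print(s["clock"],s["tool_pos"])
cv2.imwrite("pics/w1.png",im[:,:,::-1])
for d in robot.silhouettes("wrist","bin")[:1]:
    m=d["pixels"].astype(np.uint8);m=cv2.fillConvexPoly(np.zeros_like(m),cv2.convexHull(np.argwhere(m)[:,::-1].astype(np.int32)),1)
    print(d["p"],d["box"],[np.round(x,3) for x in fit([(KE,m)],BIN,flat_pose,[552,-188,6],[15,15,8])])
for d in robot.silhouettes("wrist","chunk_a1")[:10]:
    m=d["pixels"].astype(np.uint8);b=d["box"];u=((b[0]+b[2])/2,(b[1]+b[3])/2);print(round(d["p"],2),np.round(b),m.sum(),unproj(KE,u,49)[:2].round(0))
E
```

```text
2.15 [ 470.99401371 -189.66522175  294.97432878]
0.81 [170.7, 35.0, 400.4, 177.7] [array([ 558.742, -185.898,    7.258]), np.float64(0.13)]
0.95 [256. 114. 295. 153.] 1527 [ 522. -173.]
0.91 [294. 110. 336. 155.] 1757 [ 528. -222.]
0.9 [208. 119. 250. 158.] 1665 [ 510. -117.]
0.82 [333. 112. 373. 153.] 1432 [ 533. -269.]
0.79 [441.  97. 497. 147.] 2069 [ 560. -407.]
0.56 [428.   0. 503.  55.] 2360 [ 661. -377.]
```

View pics/w1.png

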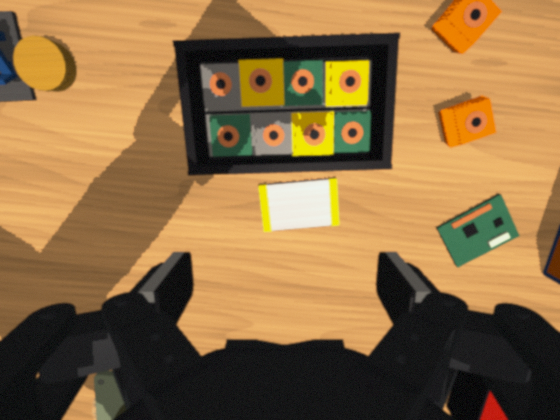

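The wrist view shows the bin rim corners at about (175,42), (398,34), (391,167) and (189,174). The blocks that look larger, and so proud, are the yellow ones at (262,81), second from the left in the back row, and (313,133), third from the left in the front row. The tins and orange look-alikes are outside the bin.

```bash
python3 - <<'E'
from h import *;from plant import robot
from scipy.optimize import least_squares
KE=model(robot,"wrist")
def bf(KE,uv):
    c=np.array([[68,116,70],[68,-116,70],[-68,-116,70],[-68,116,70]])
    f=lambda p:(proj(KE,c@flat_pose(p)[0].T+flat_pose(p)[1])-uv).ravel()
    r=least_squares(f,[555,-187,6]);return r.x.round(1),r.fun.round(1)
print(bf(KE,np.array([[175,42],[398,34],[391,167],[189,174.]])))
print(bf(model(robot,"top"),np.array([[296,190],[385,181],[394,236],[303,248.]])))
for u in((262,81),(313,133)):print(unproj(KE,u,67).round(0),unproj(KE,u,49).round(0))
E
```

```text
(array([ 553.5, -186.2,    7.7]), array([ 4.5,  2.8, -4.5,  3. , -4.2, -4. ,  4.3, -4.6]))
(array([ 553.8, -181.2,    5.8]), array([ 2.7,  3.9, -1.4,  2.8, -3.2, -2.4,  1.9, -4.1]))
[ 578. -154.   67.] [ 580. -153.   49.]
[ 527. -218.   67.] [ 527. -220.   49.]
```

play_rows(moves=[8.5,-0.2,4.9,-0.6,0.6,-3.7,0.4,8.5,-0.2,4.9,-0.6,0.6,-3.7,0.4,8.5,-0.2,4.9,-0.6,0.6,-3.7,0.4,8.5,-0.2,4.9,-0.6,0.6,-3.7,0.4,8.5,-0.2,4.9,-0.6,0.6,-3.7,0.4,8.5,-0.2,4.9,-0.6,0.6,-3.7,0.4,8.5,-0.2,4.9,-0.6,0.6,-3.7,0.4,8.5,-0.2,4.9,-0.6,0.6,-3.7,0.4])

```text
clock: 3.25
tool_pos: [455.7, 203.1, 247.4]
ee_rot: [0.963, 0.077, 0.259, -0.028]
contact_force: [1.2, -0.0, -0.6]
gripper_width: 84.7
grip_force: 0.0
```

play_rows(moves=[8.5,0,0,0,0,0,0,8.5,0,0,0,0,0,0])

```text
clock: 3.5
tool_pos: [455.8, 202.1, 247.3]
ee_rot: [0.963, 0.077, 0.257, -0.028]
contact_force: [0.4, -0.6, -0.6]
gripper_width: 85.2
grip_force: 0.0
```

```bash
python3 - <<'E'
from h import *;from plant import robot
KE=model(robot,"wrist");im=robot.capture("wrist");s=robot.state();print(s["clock"],s["tool_pos"],R.from_quat(s["ee_rot"]).as_matrix().round(3).tolist())
cv2.imwrite("pics/w2.png",im[:,:,::-1])
for d in robot.silhouettes("wrist","tamper")[:2]:
    m=d["pixels"].astype(np.uint8)
    print(d["p"],d["box"],[np.round(x,3) for x in fit([(KE,m)],TAM,rest_pose,[572,220,9],[15,15,8])])
for q in("tamper_head","rest_seat"):print(q,[(d["location"],d["p"]) for d in robot.spot_point("wrist",q)[:2]])
E
```

```text
3.55 [456.26464704 201.62179522 247.66180872] [[0.856, 0.162, 0.491], [0.133, -0.987, 0.093], [0.5, -0.014, -0.866]]
0.91 [256.9, 162.2, 327.0, 235.6] [array([573.588, 207.191,  10.134]), np.float64(0.163)]
0.36 [437.5, 62.9, 494.1, 115.8] [array([572., 220.,   9.]), np.float64(1.0)]
tamper_head [([203.3, 286.0], 0.97)]
rest_seat [([203.6, 287.7], 0.53)]
```

View pics/w2.png

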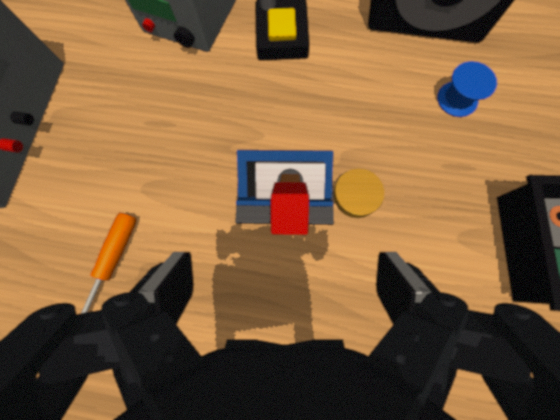

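The wrist view shows the tamper's red grip at about (290,210), its foot on the slope, and the rest's edges parallel to the image rows. That means the tool yaw already matches the rest's. Next I'll fit the red grip and the white foot by colour.

```bash
python3 - <<'E'
from h import *;from plant import robot
KE=model(robot,"wrist");im=cv2.imread("pics/w2.png")
hsv=cv2.cvtColor(im,cv2.COLOR_BGR2HSV)
red=(((hsv[...,0]<6)|(hsv[...,0]>172))&(hsv[...,1]>150)&(hsv[...,2]>60)).astype(np.uint8);red[:, :240]=0;red[:,340:]=0;red[300:]=0
print(red.sum(),np.argwhere(red).min(0),np.argwhere(red).max(0))
for y in(6,8.8,11):print(y,fit([(KE,red)],[TAM[2]],lambda p:rest_pose([p[0],p[1],y]),[572,210],[10,10]))
print(fit([(KE,red)],[TAM[2]],rest_pose,[572,210,9],[10,10,5]))
for p in([572,209,9],):
  Rm,t=rest_pose(p);print(proj(KE,TAM[0]@Rm.T+t).round(0).tolist())
E
```

```text
1914 [182 270] [234 308]
6 (array([574.25383759, 205.08125305]), np.float64(0.07484233379364014))
8.8 (array([574.62483597, 205.35686493]), np.float64(0.07789427042007446))
11 (array([574.28335947, 205.69501936]), np.float64(0.08510637283325195))
(array([574.64877925, 205.39649354,   7.56353168]), np.float64(0.07248181104660034))
[[328.0, 198.0], [329.0, 201.0], [263.0, 198.0], [261.0, 201.0], [329.0, 163.0], [329.0, 165.0], [261.0, 164.0], [260.0, 165.0]]
```

```bash
sed -i 's/from_euler("zy"/from_euler("ZY"/' h.py; python3 - <<'E'
from h import *;from plant import robot
im=cv2.imread("pics/w2.png");hsv=cv2.cvtColor(im,cv2.COLOR_BGR2HSV)
red=(((hsv[...,0]<6)|(hsv[...,0]>172))&(hsv[...,1]>150)&(hsv[...,2]>60)).astype(np.uint8);red[:, :240]=0;red[:,340:]=0;red[300:]=0
KE=model(robot,"wrist");S=robot.state();m=robot.silhouettes("wrist","tamper")[0]["pixels"].astype(np.uint8)
KT=model(robot,"top");robot.capture("top");mt=robot.silhouettes("top","tamper");print(mt[0]["p"])
for n,o in(("wrist",[(KE,m)]),("top",[(KT,mt[0]["pixels"].astype(np.uint8))])):print(n,fit(o,TAM,rest_pose,[572,215,9],[10,10,5]))
for y in(7,9,11):
    p,c=fit([(KE,red)],[TAM[2]],lambda p:rest_pose([p[0],p[1],y]),[572,215],[10,10])
    Rm,t=rest_pose([*p,y]);h=t+Rm[:,2]*130;goal=h-Rm[:,2]*19
    print(y,p.round(1),round(c,3),"head",h.round(1),"shift to grasp",(goal-S["tool_pos"]).round(1), "foot px",proj(KE,TAM[0]@Rm.T+t)[:, 0].round(0))
    Rt=np.c_[Rm[:,0],-Rm[:,1],-Rm[:,2]];print("turn",(R.from_matrix(Rt)*R.from_quat(S["ee_rot"]).inv()).as_rotvec(degrees=True).round(1))
E
```

```text
0.89
wrist (array([573.64522794, 216.21055482,   8.71898444]), np.float64(0.021222174167633057))
top (array([569.81505956, 217.18224618,   7.12967873]), np.float64(0.06725144386291504))
7 [573.7 214.5] 0.075 head [509.2 206.6 149.6] shift to grasp [  62.1    6.4 -114.7] foot px [323. 324. 258. 257. 325. 326. 258. 257.]
turn [-0.8 -0.1 -2.2]
9 [573.6 217.1] 0.071 head [509.4 206.9 149.6] shift to grasp [  62.2    7.1 -114.7] foot px [322. 323. 256. 255. 323. 324. 255. 254.]
turn [-0.8 -0.1 -0.2]
11 [572.6 219.6] 0.075 head [508.8 207.2 149.6] shift to grasp [  61.6    7.7 -114.7] foot px [320. 321. 255. 254. 320. 321. 253. 252.]
turn [-0.8 -0.1  1.8]
```

play_rows(moves=[8.5,1.3,0.15,-2.4,-0.2,0,0,8.5,1.3,0.15,-2.4,-0.2,0,0,8.5,1.3,0.15,-2.4,-0.2,0,0,8.5,1.3,0.15,-2.4,-0.2,0,0,8.5,1.2,0.15,-2.2,0,0,0,8.5,0,0,0,0,0,0])

```text
clock: 4.6
tool_pos: [518.8, 209.5, 127.1]
ee_rot: [0.964, 0.079, 0.254, -0.021]
contact_force: [0.1, -0.3, -0.3]
gripper_width: 85.2
grip_force: 0.0
```

play_rows(moves=[2.5,0,0,0,0,0,0,2.5,0,0,0,0,0,0,2.5,0,0,0,0,0,0,2.5,0,0,0,0,0,0,2.5,0,0,0,0,0,0,2.5,0,0,0,0,0,0], squeeze=100)

```text
clock: 5.35
tool_pos: [519.9, 210.1, 130.5]
ee_rot: [0.963, 0.079, 0.257, -0.021]
contact_force: [-3.9, -3.9, 6.3]
gripper_width: 28.7
grip_force: 98.5
```

play_rows(moves=[2.5,-0.75,-0.12,1.3,0,0,0,2.5,-1.5,-0.23,2.6,0,0,0,2.5,-1.5,-0.23,2.6,0,0,0,2.5,0,0,3,0,0,0,2.5,0,0,1,-0.75,4.95,-0.3,2.5,1,-3,0,-0.75,4.95,-0.3,2.5,1.2,-4.5,0,-0.75,4.95,-0.3,2.5,1.2,-4.5,0,-0.75,4.95,-0.3])

```text
clock: 6.35
tool_pos: [514.9, 83.8, 233.3]
ee_rot: [0.994, 0.072, 0.083, -0.007]
contact_force: [1.7, 1.1, -4.4]
gripper_width: 29.2
grip_force: 100.1
```

play_rows(moves=[2.5,1.2,-4.5,0,-0.75,4.95,-0.3,2.5,1.2,-4.5,0,-0.75,4.95,-0.3,2.5,1.2,-4.5,0,0,0,0,2.5,1.2,-4.5,0,0,0,0,2.5,1,-4,0,0,0,0,2.5,1,-2,0,0,0,0,2.5,0,0,0,0,0,0,2.5,0,0,0,0,0,0])

```text
clock: 7.35
tool_pos: [583.1, -154.3, 233.2]
ee_rot: [0.998, 0.066, -0.003, -0.001]
contact_force: [-0.2, 0.3, -4.6]
gripper_width: 29.3
grip_force: 100.3
```

```bash
python3 - <<'E'
from h import *;from plant import robot
s=robot.state();M=R.from_quat(s["ee_rot"]).as_matrix();print(s["clock"],s["tool_pos"].round(1),M.round(3).tolist(),s["contact_force"].round(1))
KE=model(robot,"wrist");im=robot.capture("wrist");cv2.imwrite("pics/w3.png",im[:,:,::-1])
KS=model(robot,"side");ims=robot.capture("side");cv2.imwrite("pics/s3.png",ims[:,:,::-1])
# tamper in hand: tool offset along z (d), lateral x,y, fit on wrist + side
sw=robot.silhouettes("wrist","tamper");ss=robot.silhouettes("side","tamper")
print([(round(d["p"],2),np.round(d["box"])) for d in sw[:2]+ss[:2]])
for c in("bin",):
  print([(round(d["p"],2),np.round(d["box"])) for d in robot.silhouettes("wrist",c)[:2]])
cv2.imwrite("pics/m3.png",np.hstack([im[:,:,::-1],cv2.resize(ims[190:350,300:460,::-1],(420,420))])[:, 0:980][::,::])
a=cv2.imread("pics/m3.png");cv2.imwrite("pics/m3.png",cv2.resize(a,(800,int(420*800/a.shape[1]))))
E
```

```text
7.35 [ 583.1 -154.3  233.2] [[0.991, 0.132, -0.006], [0.132, -0.991, 0.001], [-0.005, -0.001, -1.0]] [-0.2  0.3 -4.6]
[(0.59, array([233., 180., 344., 344.])), (0.92, array([313., 155., 345., 211.])), (0.39, array([107., 262., 134., 304.]))]
[(0.92, array([185., 148., 438., 287.]))]
```

View pics/m3.png

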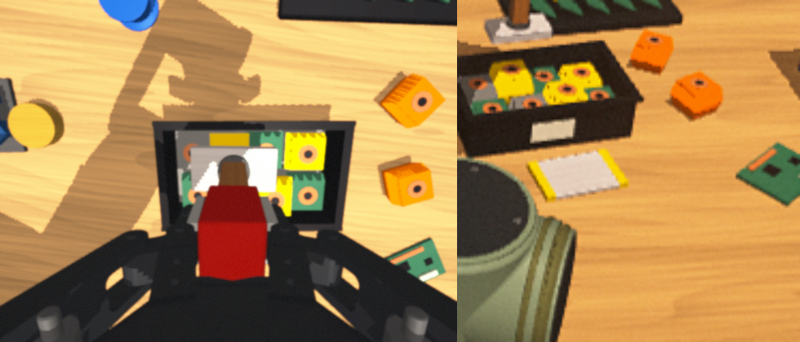

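The wrist crop shows the foot over the back-row yellow block, with the bin rim parallel to the image rows at about (187,150) to (435,150). The side crop shows the proud yellow blocks at back second and front third. I'll do one check of the position relative to the bin before pressing.

```bash
python3 - <<'E'
from h import *;from plant import robot
from scipy.optimize import least_squares
KE=model(robot,"wrist");KS=model(robot,"side")
c=np.array([[68,116,70],[68,-116,70],[-68,-116,70],[-68,116,70]])
uv=np.array([[187.5,149.5],[435,149.5],[423,280.5],[196,282.]])
f=lambda p:(proj(KE,c@R.from_euler("z",p[2],degrees=True).as_matrix().T*np.array([p[3],p[3],1])+[p[0],p[1],0])-uv).ravel()
r=least_squares(f,[555,-186,7,1]);print(r.x.round(2),r.fun.round(1))
b=R.from_euler("z",r.x[2],degrees=True).as_matrix()[:2,:2]
for q in((30,27),(-30,-27)):print("target",(r.x[:2]+b@q).round(1))
s=robot.state();M=R.from_quat(s["ee_rot"]).as_matrix();t=s["tool_pos"]
m=robot.silhouettes("side","tamper")[0]["pixels"]
ys=np.argwhere(m);print("side bottom rows",ys.max(0),ys.min(0))
for d in(100,104,108,112):
    Rm=np.c_[M[:,0],-M[:,1],-M[:,2]];P=TAM[0]@Rm.T+t+d*M[:,2];print(d,"side",proj(KS,P).max(0).round(1),"wrist",proj(KE,P).min(0).round(0),proj(KE,P).max(0).round(0))
E
```

```text
[ 554.54 -186.12    7.89    1.07] [-1.2  0.4  1.9 -0.8 -2.6  0.5  1.8 -0. ]
target [ 580.5 -155.3]
target [ 528.5 -217. ]
side bottom rows [211 342] [155 313]
100 side [344.5 207. ] wrist [228. 179.] [340. 236.]
104 side [344.4 208.2] wrist [229. 178.] [339. 235.]
108 side [344.3 209.3] wrist [230. 177.] [338. 233.]
112 side [344.2 210.5] wrist [231. 176.] [337. 231.]
```

play_rows(moves=[2.5,-0.2,-0.1,-1,0,0,0,2.5,0,0,-1,0,0,0,2.5,0,0,-1,0,0,0,2.5,0,0,-1,0,0,0,2.5,0,0,-0.6,0,0,0,2.5,0,0,-0.4,0,0,0,2.5,0,0,-0.3,0,0,0,2.5,0,0,-0.3,0,0,0])

```text
clock: 8.65
tool_pos: [582.3, -156.5, 178.5]
ee_rot: [0.998, 0.066, -0.001, 0.001]
contact_force: [0.9, -0.8, -4.5]
gripper_width: 29.0
grip_force: 100.5
```

play_rows(moves=[2.5,0,0,-0.3,0,0,0,2.5,0,0,-0.3,0,0,0,2.5,0,0,-0.3,0,0,0,2.5,0,0,0,0,0,0])

```text
clock: 9.15
tool_pos: [582.8, -156.9, 170.1]
ee_rot: [0.998, 0.066, -0.001, 0.001]
contact_force: [0.8, -1.0, 1.0]
gripper_width: 28.9
grip_force: 100.9
```

play_rows(moves=[2.5,0,0,-0.3,0,0,0,2.5,0,0,-0.3,0,0,0,2.5,0,0,0,0,0,0])

```text
clock: 9.52
tool_pos: [582.4, -156.4, 162.9]
ee_rot: [0.998, 0.066, -0.001, 0.0]
contact_force: [2.0, -1.2, -0.6]
gripper_width: 28.6
grip_force: 100.8
```

play_rows(moves=[2.5,0,0,-0.2,0,0,0,2.5,0,0,-0.2,0,0,0,2.5,0,0,0,0,0,0])

```text
clock: 9.9
tool_pos: [582.0, -156.4, 158.7]
ee_rot: [0.998, 0.066, -0.002, 0.0]
contact_force: [1.1, -1.1, -1.5]
gripper_width: 29.2
grip_force: 100.7
```

play_rows(moves=[2.5,0,0,-0.2,0,0,0,2.5,0,0,0,0,0,0])

```text
clock: 10.15
tool_pos: [581.9, -156.2, 156.9]
ee_rot: [0.998, 0.066, -0.002, 0.0]
contact_force: [2.0, -0.6, 0.4]
gripper_width: 29.0
grip_force: 101.0
```

play_rows(moves=[2.5,0,0,-0.2,0,0,0,2.5,0,0,0,0,0,0])

```text
clock: 10.4
tool_pos: [582.2, -156.4, 156.8]
ee_rot: [0.998, 0.066, -0.002, 0.0]
contact_force: [-1.9, -0.1, 6.9]
gripper_width: 28.8
grip_force: 101.8
```

play_rows(moves=[2.5,0,0,-0.2,0,0,0,2.5,0,0,0,0,0,0])

```text
clock: 10.65
tool_pos: [582.5, -156.5, 156.7]
ee_rot: [0.998, 0.066, -0.001, 0.001]
contact_force: [-3.7, 0.8, 14.4]
gripper_width: 29.1
grip_force: 102.6
```

play_rows(moves=[2.5,0,0,-0.2,0,0,0,2.5,0,0,0,0,0,0,2.5,0,0,2,0,0,0,2.5,0,0,2.6,0,0,0,2.5,-1.8,-2,0,0,0,0,2.5,-1.8,-2,0,0,0,0,2.5,-1.8,-2,0,0,0,0,2.5,0,0,0,0,0,0])

```text
clock: 11.65
tool_pos: [525.3, -216.6, 195.1]
ee_rot: [0.998, 0.065, -0.004, -0.001]
contact_force: [0.1, -0.2, -4.3]
gripper_width: 29.1
grip_force: 100.3
```

```bash
python3 - <<'E'
from h import *;from plant import robot
s=robot.state();print(s["tool_pos"].round(1),s["contact_force"].round(1),s["ee_rot"].round(3))
a=robot.capture("wrist")[100:310,140:480,::-1];b=robot.capture("side")[185:275,280:430,::-1]
cv2.imwrite("pics/m4.png",np.hstack([cv2.resize(a,(478,295)),cv2.resize(b,(320,295))]))
E
```

```text
[ 525.3 -216.6  195.1] [ 0.1 -0.2 -4.3] [ 0.998  0.065 -0.004 -0.001]
```

View pics/m4.png

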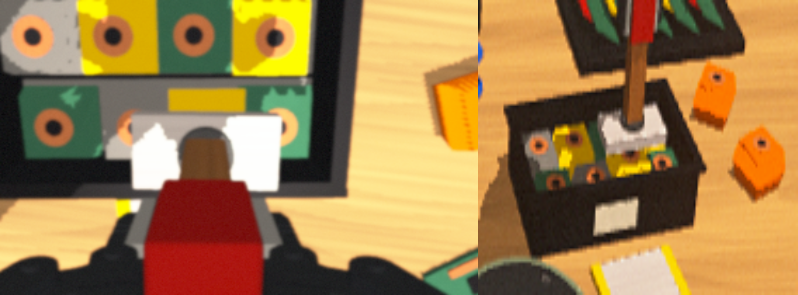

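The crop shows the back row level. The foot is over the front yellow block, both centred at about column 206 of the crop. Pressing it now.

play_rows(moves=[2.5,0.3,0,-0.8,0,0,0,2.5,0,0,-0.8,0,0,0,2.5,0,0,-0.3,0,0,0,2.5,0,0,-0.3,0,0,0,2.5,0,0,-0.3,0,0,0,2.5,0,0,-0.3,0,0,0,2.5,0,0,-0.3,0,0,0,2.5,0,0,0,0,0,0])

```text
clock: 12.75
tool_pos: [531.7, -217.0, 166.8]
ee_rot: [0.998, 0.066, -0.001, 0.001]
contact_force: [1.3, -0.8, -0.1]
gripper_width: 28.7
grip_force: 100.8
```

play_rows(moves=[2.5,0,0,-0.2,0,0,0,2.5,0,0,-0.2,0,0,0,2.5,0,0,0,0,0,0])

```text
clock: 13.12
tool_pos: [531.3, -216.6, 162.1]
ee_rot: [0.998, 0.066, -0.001, 0.001]
contact_force: [1.0, -0.5, -0.9]
gripper_width: 29.0
grip_force: 100.8
```

play_rows(moves=[2.5,0,0,-0.2,0,0,0,2.5,0,0,-0.1,0,0,0,2.5,0,0,0,0,0,0])

```text
clock: 13.5
tool_pos: [531.0, -216.5, 158.8]
ee_rot: [0.998, 0.066, -0.002, 0.0]
contact_force: [1.7, -0.6, -0.6]
gripper_width: 29.0
grip_force: 100.6
```

play_rows(moves=[2.5,0,0,-0.2,0,0,0,2.5,0,0,0,0,0,0])

```text
clock: 13.75
tool_pos: [530.9, -216.3, 156.9]
ee_rot: [0.998, 0.066, -0.002, 0.0]
contact_force: [1.1, -1.5, 0.3]
gripper_width: 28.6
grip_force: 100.8
```

play_rows(moves=[2.5,0,0,-0.3,0,0,0,2.5,0,0,-0.2,0,0,0,2.5,0,0,0,0,0,0])

```text
clock: 14.12
tool_pos: [531.6, -216.7, 156.7]
ee_rot: [0.998, 0.066, -0.001, 0.001]
contact_force: [-4.8, 0.5, 19.0]
gripper_width: 29.2
grip_force: 103.1
```

play_rows(moves=[2.5,0,0,2.5,0,0,0,2.5,0,0,3,0,0,0,2.5,0,0,2.5,0,0,0,2.5,-1,4,0,0,0,0,2.5,-1,4.5,0,0,0,0,2.5,-1,4.5,0,0,0,0,2.5,0,2,0,0,0,0,2.5,0,0,0,0,0,0])

```text
clock: 15.12
tool_pos: [499.1, -64.3, 230.5]
ee_rot: [0.998, 0.068, -0.004, -0.001]
contact_force: [0.8, 0.5, -4.5]
gripper_width: 28.9
grip_force: 101.1
```

```bash
python3 - <<'E'
from h import *;from plant import robot
s=robot.state();print(s["tool_pos"].round(1),s["contact_force"].round(1),s["ee_rot"].round(3))
a=robot.capture("top")[175:255,285:405,::-1];b=robot.capture("side")[185:285,280:430,::-1]
cv2.imwrite("pics/m5.png",np.hstack([cv2.resize(a,(400,267),interpolation=3),cv2.resize(b,(400,267),interpolation=3)]))
# tamper pose in tool frame, from wrist
im=robot.capture("wrist");cv2.imwrite("pics/w5.png",im[:,:,::-1])
E
```

```text
[499.1 -64.3 230.5] [ 0.8  0.5 -4.5] [ 0.998  0.068 -0.004 -0.001]
```

View pics/m5.png

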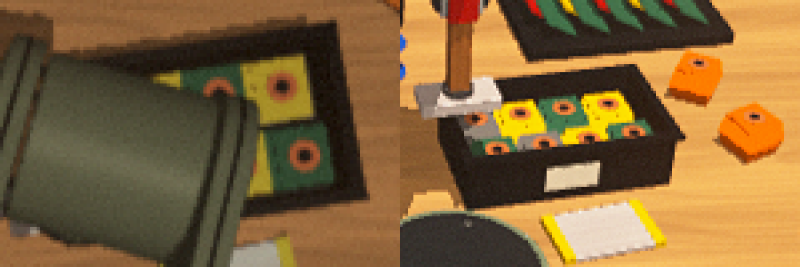

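In both views all eight tops are level. Returning to the rest.

play_rows(moves=[2.5,-0.15,4,0.1,0,0,0,2.5,-0.15,4.6,0,0.75,-4.95,0.3,2.5,-0.15,4.6,0,0.75,-4.95,0.3,2.5,-0.15,4.6,0,0.75,-4.95,0.3,2.5,-0.15,4.6,0,0.75,-4.95,0.3,2.5,-0.15,4.6,0,0.75,-4.95,0.3,2.5,0,0,0,0.75,-4.95,0.3,2.5,0,0,0,0,0,0])

```text
clock: 16.27
tool_pos: [489.3, 202.8, 230.5]
ee_rot: [0.964, 0.08, 0.253, -0.021]
contact_force: [0.4, 0.1, -4.6]
gripper_width: 28.9
grip_force: 102.3
```

play_rows(moves=[2.5,0,0,0,0,0,0])

```text
clock: 16.4
tool_pos: [492.5, 202.7, 233.2]
ee_rot: [0.963, 0.079, 0.256, -0.021]
contact_force: [1.0, 0.7, -4.3]
gripper_width: 28.9
grip_force: 102.3
```

```bash
cat > g.py <<'E'
from h import *;from plant import robot
G=np.array([519.5,209.8,129.8]);Q=R.from_quat([.963,.079,.257,-.021])
s=robot.state();print(s["clock"],s["tool_pos"].round(1),"to go",(G-s["tool_pos"]).round(1),(Q*R.from_quat(s["ee_rot"]).inv()).as_rotvec(degrees=True).round(1),s["contact_force"].round(1))
M=R.from_quat(s["ee_rot"]).as_matrix();Rm=np.c_[M[:,0],-M[:,1],-M[:,2]]
print("tz lean",np.degrees(np.arccos(Rm[2,2])).round(1),"ydir",np.degrees(np.arctan2(-Rm[0,1],Rm[1,1])).round(1))
E
python3 g.py; python3 - <<'E'
from h import *;from plant import robot
for c in("side","wrist"):
    KE=model(robot,c);im=robot.capture(c)
    if c=="wrist":cv2.imwrite("pics/w6.png",im[:,:,::-1])
    s=robot.state();M=R.from_quat(s["ee_rot"]).as_matrix();Rm=np.c_[M[:,0],-M[:,1],-M[:,2]]
    m=robot.silhouettes(c,"tamper")
    if not m:continue
    a=np.argwhere(m[0]["pixels"]);print(c,m[0]["p"],a.min(0),a.max(0))
    for d in(104,108,112):
        P=TAM[0]@Rm.T+s["tool_pos"]+d*M[:,2];print(d,proj(KE,P).min(0).round(1),proj(KE,P).max(0).round(1))
E
```

```text
16.4 [492.5 202.7 233.2] to go [  27.     7.1 -103.4] [ 0.  -0.1  0. ] [ 1.   0.7 -4.3]
tz lean 29.7 ydir 9.3
wrist 0.7 [179 233] [343 339]
104 [229.2 178.1] [338.4 235.1]
108 [230.1 177.3] [337.5 233.4]
112 [231.  176.5] [336.7 231.7]
```

View pics/w6.png

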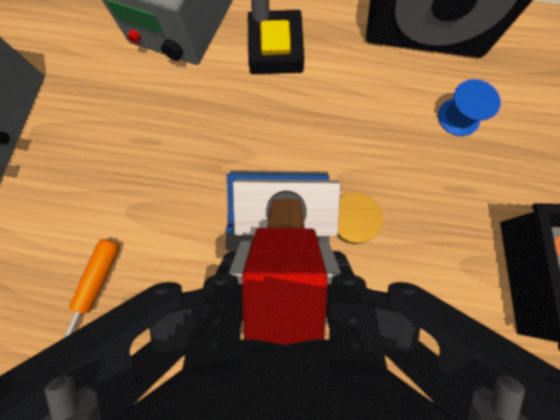

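The foot, at about (233–339, 180–235), is parallel to the rest above its slope. I'll descend along the slope normal with about 4 mm of up-slope bias to clear the lip.

play_rows(moves=[2.5,0,0.15,-1.6,0,0,0,2.5,0,0.15,-1.7,0,0,0,2.5,0.1,0,-1.6,0,0,0,2.5,0.6,0.1,-1.1,0,0,0,2.5,0.6,0.1,-1.1,0,0,0,2.5,0.6,0.1,-1.1,0,0,0,2.5,0.5,0.08,-0.87,0,0,0,2.5,0,0,0,0,0,0])

```text
clock: 17.6
tool_pos: [515.8, 210.3, 141.4]
ee_rot: [0.963, 0.079, 0.256, -0.021]
contact_force: [-0.2, 0.9, -4.2]
gripper_width: 28.8
grip_force: 102.3
```

play_rows(moves=[2.5,0,0,0,0,0,0])

```text
clock: 17.73
tool_pos: [516.2, 210.5, 142.8]
ee_rot: [0.963, 0.079, 0.257, -0.021]
contact_force: [-0.5, -0.1, -3.9]
gripper_width: 28.8
grip_force: 102.3
```

```bash
python3 g.py
```

```text
17.725 [516.2 210.5 142.8] to go [  3.3  -0.7 -13. ] [-0.  -0.  -0.1] [-0.5 -0.1 -3.9]
tz lean 29.9 ydir 9.4
```

play_rows(moves=[2.5,0.22,0.04,-0.39,0,0,0,2.5,0.2,0.03,-0.35,0,0,0,2.5,0,0,0,0,0,0])

```text
clock: 18.1
tool_pos: [520.1, 211.1, 134.8]
ee_rot: [0.963, 0.079, 0.256, -0.021]
contact_force: [-0.2, 0.4, -3.8]
gripper_width: 29.3
grip_force: 102.4
```

play_rows(moves=[2.5,0.1,0.02,-0.17,0,0,0,2.5,0,0,0,0,0,0])

```text
clock: 18.35
tool_pos: [521.2, 211.3, 133.4]
ee_rot: [0.963, 0.079, 0.256, -0.021]
contact_force: [0.2, -0.5, -4.2]
gripper_width: 29.1
grip_force: 102.4
```

play_rows(moves=[2.5,0.1,0.02,-0.17,0,0,0,2.5,0,0,0,0,0,0])

```text
clock: 18.6
tool_pos: [522.3, 211.6, 132.1]
ee_rot: [0.963, 0.079, 0.257, -0.021]
contact_force: [-2.2, -1.8, -0.7]
gripper_width: 28.9
grip_force: 103.0
```

play_rows(moves=[2.5,0.05,0.01,-0.1,0,0,0,2.5,0,0,0,0,0,0])

```text
clock: 18.85
tool_pos: [522.5, 211.6, 132.2]
ee_rot: [0.963, 0.079, 0.257, -0.021]
contact_force: [-13.1, -5.1, 11.2]
gripper_width: 28.9
grip_force: 105.3
```

play_rows(moves=[3.5,0,0,0,0,0,0,4.5,0,0,0,0,0,0,6,0,0,0,0,0,0,8.5,0,0,0,0,0,0,8.5,0,0,0,0,0,0,8.5,0,0,0,0,0,0])

```text
clock: 19.6
tool_pos: [522.8, 211.6, 130.7]
ee_rot: [0.963, 0.079, 0.257, -0.021]
contact_force: [-0.1, 0.7, -0.6]
gripper_width: 85.1
grip_force: 0.0
```

play_rows(moves=[8.5,-0.8,-0.12,1.4,0,0,0,8.5,-1.3,-0.2,2.3,0,0,0,8.5,-1.3,-0.2,2.3,0,0,0,8.5,-1.3,-0.2,2.3,0,0,0,8.5,-1.3,-0.2,2.3,0,0,0,8.5,-0.8,-0.1,1.3,0,0,0,8.5,0,0,0,0,0,0])

```text
clock: 20.48
tool_pos: [455.2, 201.7, 251.0]
ee_rot: [0.963, 0.079, 0.258, -0.022]
contact_force: [-0.4, 0.1, -0.1]
gripper_width: 85.2
grip_force: 0.0
```

```bash
python3 - <<'E'
from h import *;from plant import robot
s=robot.state();print(s["clock"],s["tool_pos"].round(1),s["gripper_width"])
ims=[]
for c in("wrist","top"):
    KE=model(robot,c);im=robot.capture(c)
    m=robot.silhouettes(c,"tamper")
    if c=="top":im=cv2.resize(im[165:265,140:400],(546,210),interpolation=3)
    ims.append(im[:,:,::-1])
    if m:print(c,m[0]["p"],fit([(KE,m[0]["pixels"].astype(np.uint8))],TAM,rest_pose,[573,216,9],[10,10,5]))
ims[0]=cv2.resize(ims[0],(546,390-0)) if 0 else ims[0][:380,:546]
cv2.imwrite("pics/m7.png",np.vstack(ims))
E
```

```text
20.475 [455.2 201.7 251. ] 85.2170465151274
wrist 0.97 (array([574.06939136, 218.17384473,   8.10253717]), np.float64(0.03578132390975952))
top 0.88 (array([571.1930605 , 222.46144371,  11.31201784]), np.float64(0.1341267228126526))
```

View pics/m7.png

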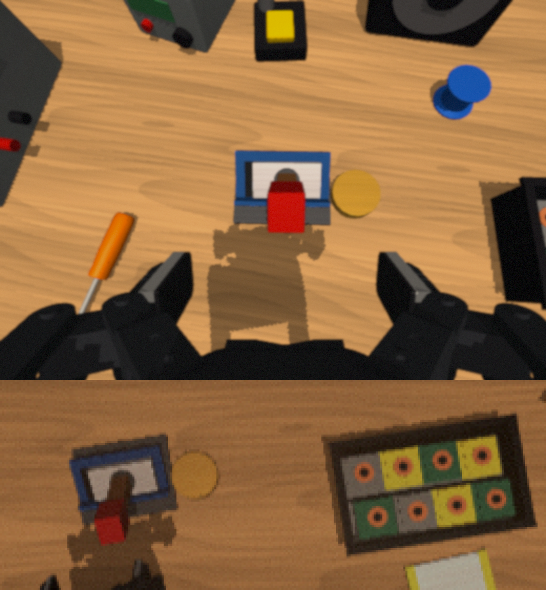

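The tamper sits flat on the slope at about (288,185) in the wrist view, within a few mm of where it started. All eight blocks look level and nothing else has moved, so I'm handing in.

```bash
python3 -c "
from plant import robot
print(robot.hand_in())"
```

```text
the job is handed in; nothing more can be done
None
```

I pressed both proud blocks down until all eight looked level in the camera views, put the tamper back flat on its rest within a few mm of where it started, and handed the job in at about 20.6 s; no verdict came back.

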